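Make up two field-day radio kits

TASK

Make up two field-day kits from the radio stock on the desk. Blue tray: stand the copper-wound coil in the cork half and the green-lidded battery in the rubber half. Orange tray: stand the black power meter in the cork half and the yellow-lidded battery in the rubber half; all four upright and flat on the lining, and leave the red-lidded battery, the finned dummy load, the cup and the roll of tape where they are.

Things in the scene. Friction and masses are not known exactly. Their poses are not given: they have to be found in the camera images.
- tray_blue: Blue kit tray, immovable, open: 86 (x) x 168 (y) mm, walls and middle divider (along x) 4 mm thick, 22 mm high. Two halves, each 78 x 78 mm inside: brown cork lining, centred at y = +41 mm, and black rubber lining, centred at y = -41 mm; linings' tops 6 mm above the table. Origin: centre of the tray's underside, on the table; z up.
- tray_orange: Orange kit tray, immovable, open: 86 (x) x 168 (y) mm, walls and middle divider (along x) 4 mm thick, 22 mm high. Two halves, each 78 x 78 mm inside: brown cork lining, centred at y = +41 mm, and black rubber lining, centred at y = -41 mm; linings' tops 6 mm above the table. Origin: centre of the tray's underside, on the table; z up.
- coil: Loose aerial loading coil, upright: white cylinder wound with copper bands, 46 mm in diameter, 60 mm high, with a thin brass stud (10 mm wide, 6 mm tall) on top; about 0.2 kg; origin at the centre of the underside, z up.
- battery_green: Small loose battery pack standing upright, grey box with a paper label and a green lid 12 mm deep: 36 (x) x 56 (y) mm, lid top at 58 mm, two metal studs 8 mm wide and 5 mm tall on the lid, on its y axis; about 0.3 kg; origin at the centre of the underside, z up. Belongs in the blue kit.
- meter: Loose power meter, upright: black box 36 (x) x 56 (y) x 58 (z) mm, on its top a white dial with a red needle and a grey knob (14 mm wide, 6 mm tall); about 0.22 kg; origin at the centre of the underside, z up.
- battery_yellow: Small loose battery pack standing upright, grey box with a paper label and a yellow lid 12 mm deep: 36 (x) x 56 (y) mm, lid top at 58 mm, two metal studs 8 mm wide and 5 mm tall on the lid, on its y axis; about 0.3 kg; origin at the centre of the underside, z up. Belongs in the orange kit.
- battery_red: Small loose battery pack standing upright, grey box with a paper label and a red lid 12 mm deep: 36 (x) x 56 (y) mm, lid top at 58 mm, two metal studs 8 mm wide and 5 mm tall on the lid, on its y axis; about 0.3 kg; origin at the centre of the underside, z up. A flat battery: not wanted, stays where it is.
- dummy_load: Loose dummy load: dark cylinder with bright upright fins, 53 mm in diameter, 56 mm high, with a steel connector (16 mm wide, 10 mm tall) on top; origin at the centre of the underside, z up. Not wanted, stays where it is.
- cup: Loose empty steel cup, 70 mm in diameter at the rim, 85 mm high; origin at the centre of the underside, z up. Stays where it is.
- tape: Loose roll of black tape lying flat, 64 mm in diameter, 20 mm high; origin at the centre of the underside, z up. Stays where it is.
Not all that is in view belongs to the job. What is shaped like the battery_green but purple is not meant. Leave any purple look-alike of the coil alone.

How it is judged:
By the outcome, as a careful person would: the job done as asked, in the order asked, and still so for the second after the job is handed in, with the robot touching nothing.
It also fails if it takes over 115 s, if anything falls off the work surface, if the arm or the gripper's body presses on something with over 40 N, if the wrist force passes 120 N, or if a joint passes its speed limit or range.

ROBOT

A 7-joint arm with a two-finger parallel gripper is mounted at the origin on the work surface. World frame = base frame: x ahead of the robot, y to its left, z up, the work surface at z = 0. Lengths are in mm, angles in rad, forces in N, time in s.
With the tool pointing down it reaches from about 400 to 875 mm from the base axis. Payload 6.5 kg.
Tool frame: the origin (TCP) lies at the very end of the fingers, on their centre line; the grasp point (between the pads) lies 19 mm behind it; z points along the fingers, y is the line along which they close (so a half turn about z gives the same grasp; the last joint's range is limited). The gripper opens to 88 mm and grips with 3 to 60 N. Pads are 18 mm wide; open, the fingers measure 123 mm over their backs; the gripper's body (75 mm by 187 mm) begins 45 mm behind the grasp point.
Start: joints at [1.117, 0.536, -0.004, 1.538, 0.003, 1.067, -0.071], TCP at [245.795, -601.727, 238.716] pointing down, gripper open.
Joint ranges: [-2.7, 2.7], [-0.37, 2.16], [-1.27, 1.26], [0.24, 2.4], [-1.31, 4.45], [0.19, 1.91], [-2.76, 2.76]. Speed limits (rad/s): [2.39, 2.39, 3.14, 3.14, 3.14, 3.14, 3.14].

INTERFACE

Orientations are given as a unit quaternion [w, x, y, z].
In Python, from workcell import * gives the robot as it stands. Calls block until the motion is done:
- goto(position, orientation): joint-space move of the TCP to a pose.
- move_linear(position, attitude=None, vel=150, f_stop=None): straight line of the TCP; attitude=None keeps the orientation; vel is the mean speed in mm/s. With f_stop (N) it stops when the force on the tool has changed by that much, and returns True; else False.
- movej(angles): joint-space move.
- gripper_to(opening, f_grip=None): opening from 0.0 (shut) to 1.0 (fully open); f_grip is the grip in N (None keeps the last); returns when the fingers have stopped.
- wait(seconds).
- inverse_kinematics(position, orientation): joint angles nearest the present ones, or None.
- read_state(): the state.
- get_image(name): name is "side" or "top" or "wrist"; returns (picture, depth): 420x560x3 uint8, red, green, blue; 420x560 float32, mm along the optical axis (not along the pixel's ray), 0 where there is no reading.
- camera_info(name): a dict with "K" (3x3 intrinsics, pixels), "R" (3x3) and "t" (3): a world point X has camera coordinates R X + t; the wrist camera has in their place "T_tool_cam" (4x4, takes a point from camera to tool coordinates, whose origin is the TCP and whose axes are the flange's). Camera axes: x right, y down, z forward; pixel columns grow to the right and rows downward; lengths in mm; the calibration is good to about 2 mm. A picture is of the moment at which its call begins: read the wrist's pose just before it. camera_info takes no time and is no camera call.
A pose or a line that the arm cannot do raises IKError and nothing moves.
- finish_job(): hands the job in; it is judged then, once.
The state is a dict: "t": time; "joints": joint angles; "dq": joint speeds; "tau": joint torques, N m; "ee_pos": TCP position; "orientation": TCP orientation; "contact_force": force on the tool from outside, world axes, zero at the start; "ft_torque": the same for the moment, N m; "width": opening from 0.0 (shut) to 1.0 (fully open); "grasp_force": force on a finger pad.
Only numpy, scipy, OpenCV 4.12 (cv2) and the standard library are available. Lean on these libraries where they do the work, as an engineer would, in place of code of your own. Each camera call takes 0.05 s, during which the arm holds its last target. There are 200 camera calls.

## Working session

There is one attempt and no reset: what is moved stays moved. The work goes in short steps, each a Python script; the robot and the scene stay as the last script left them, time stands still between calls to the robot, and variables do not carry over. Pictures are saved under pics/ and viewed, at most 14 in all, crops included, and the job is handed in when it is done.

```bash
mkdir -p pics; ls; python3 - <<'E'
from workcell import *
import cv2,numpy as np
for n in("top","side"):
    p,d=get_image(n); cv2.imwrite(f"pics/{n}0.png",p[:,:,::-1]); np.save(f"pics/{n}0.npy",d)
    c=camera_info(n); print(n,c["K"],c["R"],c["t"])
s=read_state();print(s['t'],s['ee_pos'],s['orientation'],s['width'])
E
```

```text
pics
top [[395.94699466   0.         281.59543911]
 [  0.         395.94699466 209.49121784]
 [  0.           0.           1.        ]] [[-0.00816425 -0.99996448  0.00209195]
 [-0.97884208  0.00756403 -0.20447729]
 [ 0.2044542  -0.00371709 -0.97886907]] [ -8.03267388 530.88059375 807.68578821]
side [[475.3223202    0.         289.73466076]
 [  0.         475.3223202  209.63234882]
 [  0.           0.           1.        ]] [[-0.88886844 -0.45798548 -0.01273572]
 [-0.34772296  0.69244723 -0.63214364]
 [ 0.29833142 -0.55746403 -0.77474655]] [ 470.03742654  201.54388322 1119.29099815]
0.1 [ 245.57021243 -601.24550647  237.95148682] [-7.27436324e-04  9.81254475e-01  1.92715023e-01 -2.14956040e-04] 1.000862339832558
```

View pics/top0.png

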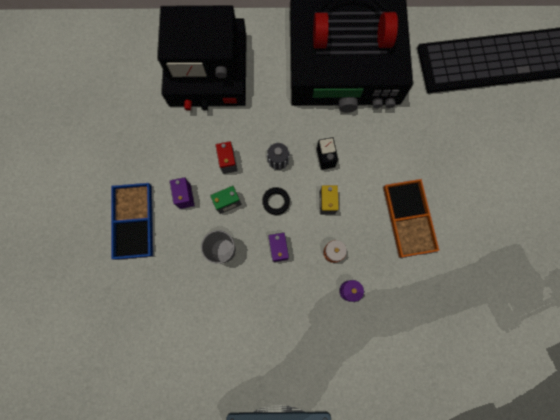

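View pics/side0.png

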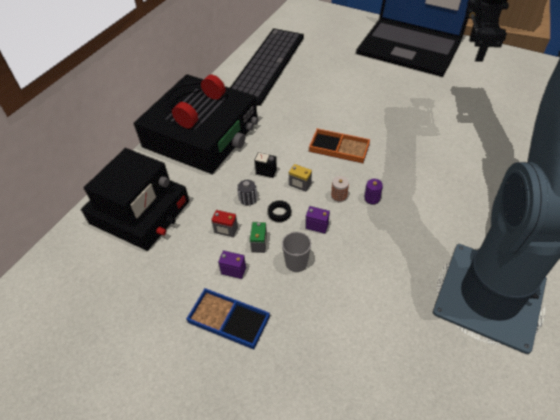

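The candidates in the top view:
- **Coil:** the white, copper-wound one at (336,251). The purple one at (352,291) is a look-alike.
- **Green battery:** (226,199). The purple boxes at (181,193) and (279,247) are look-alikes.
- **Yellow battery:** (330,199).
- **Black meter with white dial:** (327,152). The dark finned cylinder at (278,155) is the dummy load.

The blue tray has cork at (131,205) and rubber at (131,240). The orange tray has rubber at (407,200) and cork at (417,237). I'll confirm these in an enlarged crop and measure.

```bash
cat > h.py <<'E'
from workcell import *
import cv2,numpy as np
def cast(cam,uv,z):
    c=camera_info(cam);K,R,t=(np.array(c[k]) for k in("K","R","t"))
    C=-R.T@t; r=(R.T@np.linalg.inv(K)@np.c_[np.atleast_2d(uv),np.ones(len(np.atleast_2d(uv)))].T).T
    return (C+r*((z-C[2])/r[:,2])[:,None])[:,:2]
def cloud(cam,d):
    c=camera_info(cam);K,R,t=(np.array(c[k]) for k in("K","R","t"))
    v,u=np.mgrid[:d.shape[0],:d.shape[1]]
    P=np.stack([(u-K[0,2])/K[0,0]*d,(v-K[1,2])/K[1,1]*d,d],-1)
    return (P-t)@R
def rect(xy):
    (c,(w,h),a)=cv2.minAreaRect(xy.astype(np.float32)); 
    if w>h: w,h,a=h,w,a+90      # a = direction of the short side
    return np.round([*c,w,h,(a+90)%180-90],1)
E
python3 - <<'E'
from h import *
p=cv2.imread("pics/top0.png");d=np.load("pics/top0.npy");P=cloud("top",d)
cv2.imwrite("pics/crop0.png",cv2.resize(p[130:310,100:445],None,fx=2.3,fy=2.3,interpolation=cv2.INTER_CUBIC))
hsv=cv2.cvtColor(p,cv2.COLOR_BGR2HSV)
v,u=np.mgrid[:420,:560]
def near(c,r): return np.hypot(u-c[0],v-c[1])<r
M=lambda lo,hi:cv2.inRange(hsv,lo,hi)>0
for n,c,r in[("green",(226,199),20),("yellow",(330,199),20),("meter",(327,152),22),("coil",(336,251),20),("red",(227,156),20),("dummy",(278,155),20),("cup",(218,247),26),("purp1",(181,193),20),("purp2",(279,247),20),("purpcoil",(352,291),20)]:
    zz=P[...,2]; top=78 if n=="cup" else 50
    m=near(c,r)&(zz>top)&(d>0); print(n,m.sum(),"ztop",np.round(np.percentile(zz[m],[50,95])) if m.any() else 0,"depth rect",rect(P[m][:,:2]))
for n,lo,hi,c in[("green",(40,100,40),(85,255,255),(226,199)),("yellow",(20,120,80),(35,255,255),(330,199))]:
    m=M(lo,hi)&near(c,22); print(n,"hue rect",rect(cast("top",np.c_[u[m],v[m]],58)))
for n,lo,hi,c in[("blue",(105,120,40),(125,255,255),(131,221)),("orange",(5,170,120),(14,255,255),(411,218))]:
    m=M(lo,hi)&near(c,52);z=P[...,2]; print(n,"hue rect@22",rect(cast("top",np.c_[u[m],v[m]],22)))
    m=near(c,55)&(z>15)&(z<30); print("  depth rim",m.sum(),rect(P[m][:,:2]))
    m=near(c,15);print("  liningz",np.median(z[m]))
E
```

```text
green 426 ztop [58. 62.] depth rect [559.3 113.3  36.7  55.6  23.4]
yellow 432 ztop [58. 62.] depth rect [ 557.  -117.3   36.    56.4  -89.3]
meter 401 ztop [59. 64.] depth rect [ 666.7 -117.    36.9   56.2  -79.6]
coil 365 ztop [60. 64.] depth rect [ 440.6 -125.8   43.7   44.5  -57.4]
red 398 ztop [59. 62.] depth rect [658.9 114.2  36.1  56.8 -79.1]
dummy 366 ztop [57. 66.] depth rect [660.1  -3.6  49.6  50.9 -25.9]
cup 181 ztop [85. 87.] depth rect [448.1 121.7  66.5  68.5 -89.4]
purp1 428 ztop [58. 62.] depth rect [575.1 212.7  36.6  56.8 -77.4]
purp2 445 ztop [58. 62.] depth rect [451.1  -4.   35.9  56.2 -80.8]
purpcoil 381 ztop [60. 65.] depth rect [ 356.8 -158.7   42.3   43.7   43. ]
green hue rect [557.7 111.9  36.2  53.8  23.7]
yellow hue rect [ 557.4 -116.9   37.2   53.9   89.6]
blue hue rect@22 [515.9 324.9  88.2 167.3 -85.5]
  depth rim 682 [519.6 290.5 166.1 169.  -86.3]
  liningz 6.474524557410121
orange hue rect@22 [ 518.  -304.7   83.6  166.1  -80.9]
  depth rim 656 [ 518.7 -304.7   87.8  168.5  -80.9]
  liningz 6.753388278224045
```

View pics/crop0.png

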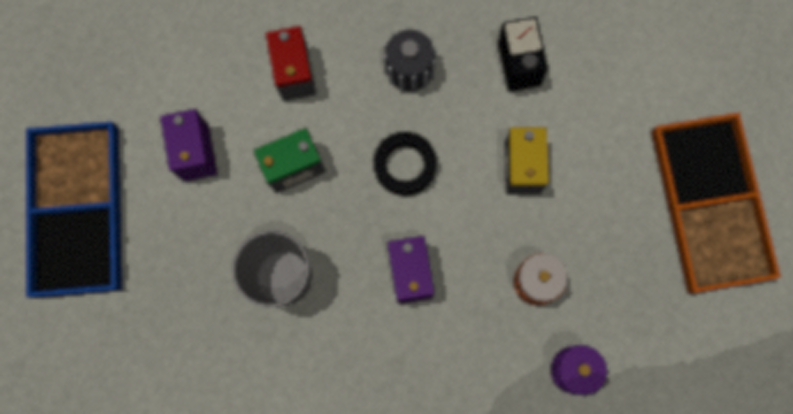

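The crop confirms the choices: white, copper-rimmed coil at crop (543,278), green lid at (290,160), white-dial black meter at (523,52) and yellow lid at (528,158). None of the purple items is wanted. Next I'll refine the blue tray pose and check reach before moving.

```bash
cat >> h.py <<'E'
from scipy.spatial.transform import Rotation as Ro
def quat(psi):   # tool down, fingers closing along psi (deg)
    y=np.array([np.cos(np.radians(psi)),np.sin(np.radians(psi)),0]);z=np.array([0,0,-1.])
    q=Ro.from_matrix(np.c_[np.cross(y,z),y,z]).as_quat(); return [q[3],q[0],q[1],q[2]]
def best(xy,psi,z=200):
    o=[]
    for a in(psi,psi+180):
        j=inverse_kinematics([*xy,z],quat(a))
        if j is not None:o.append((abs(j[6]),a,np.round(j,2)))
    return min(o,key=lambda t:t[0])
def pick(xy,psi,w,z=30,hi=170,grip=25):
    q=quat(psi)
    gripper_to((w+20)/88); goto([*xy,hi],q); move_linear([*xy,z+30],vel=200); print("down",move_linear([*xy,z],vel=60,f_stop=8))
    gripper_to(0,f_grip=grip); s=read_state(); print("grip mm",s["width"]*88,"N",s["grasp_force"])
    move_linear([*xy,hi],vel=150); s=read_state(); print("lifted",s["width"]*88,s["grasp_force"],s["contact_force"],"t",s["t"])
def place(xy,psi,w,z=30,hi=170):
    q=quat(psi); goto([*xy,hi],q); move_linear([*xy,z+6+12],vel=150)
    print("touch",move_linear([*xy,z+6-4],vel=20,f_stop=4),read_state()["ee_pos"],read_state()["width"]*88)
    gripper_to((w+16)/88); move_linear([*xy,hi],vel=200); print("t",read_state()["t"])
E
python3 - <<'E'
from h import *
d=np.load("pics/top0.npy");P=cloud("top",d)
m=(P[...,2]>15)&(P[...,2]<30)&(P[...,1]>265)&(P[...,1]<380)&(abs(P[...,0]-516)<110)&(d>0)
r=rect(P[m][:,:2]);print(r)
for nm,r,s in(("blue",r,1),("orange",np.array([518.6,-304.7,0,0,-80.9]),-1)):
    a=np.radians(r[4]+90); e=np.array([np.cos(a),np.sin(a)]); e*=np.sign(e[0])*s
    print(nm,"cork",r[:2]+41*e,"rubber",r[:2]-41*e)
for n,xy,p in[("coil",(440.6,-125.8),111),("coil place",(557,325),95),("green",(559,113),23.4),("gplace",(475,325),5),("gplace90",(475,325),95),("meter",(667,-117),-79.6),("mplace",(478,-311),-81),("yellow",(557,-117),90),("yplace",(559,-298),-81)]:
    print(n,best(xy,p))
E
```

```text
[517.1 328.8  87.9 169.4 -85.2]
blue cork [557.95620723 332.23079158] rubber [476.24379277 325.36920842]
orange cork [ 478.11603392 -311.18448076] rubber [ 559.08396608 -298.21551924]
coil (np.float64(1.1208444691321855), 291, array([ 0.41,  0.28, -0.27,  2.05,  0.1 ,  0.82, -1.12]))
coil place (np.float64(0.45983421662546553), 95, array([ 0.11,  0.9 , -1.19,  1.54,  0.86,  1.3 ,  0.46]))
green (np.float64(0.20051924527180875), 23.4, array([ 0.22,  0.54, -0.68,  1.76,  0.4 ,  0.98, -0.2 ]))
gplace (np.float64(1.1295052537334647), 5, array([ 0.05,  0.7 , -1.05,  1.73,  0.67,  1.12, -1.13]))
gplace90 (np.float64(0.41253183475206184), 95, array([ 0.07,  0.73, -1.1 ,  1.73,  0.71,  1.14,  0.41]))
meter (np.float64(1.3678620358770661), -79.6, array([ 0.22,  0.63, -0.17,  1.48,  0.12,  1.04, -1.37]))
mplace (np.float64(0.9382560089008641), -81, array([ 0.53,  0.45, -0.05,  1.79,  0.03,  0.91, -0.94]))
yellow (np.float64(1.3561162318858242), 90, array([ 0.65,  0.54, -0.7 ,  1.76,  0.41,  0.99,  1.36]))
yplace (np.float64(1.02021051096714), -81, array([ 0.45,  0.55, -0.05,  1.62,  0.03,  0.98, -1.02]))
```

```bash
python3 - <<'E'
from h import *
pick((440.6,-125.8),291,46)
place((558,331.5),94.8,46)
p,d=get_image("top");cv2.imwrite("pics/top1.png",p[:,:,::-1]);np.save("pics/top1.npy",d)
E
```

```text
down False
grip mm 42.97317961206633 N 25.00002734363079
lifted 43.07385628009269 25.00008311122656 [ 0.0886378   1.02886011 -2.561055  ] t 5.3917
touch True [557.97669214 331.39961519  36.19580762] 43.13809205175697
t 9.975
```

View pics/top1.png

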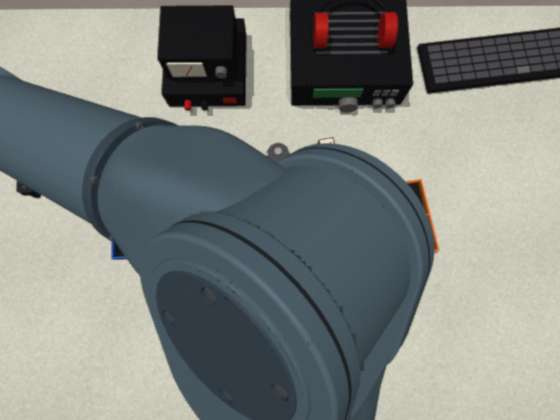

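The arm blocks the top view, so I'll check with the side and wrist cameras.

```bash
python3 - <<'E'
from h import *
move_linear([517,328,260],vel=200)
a=get_image("side")[0];b=get_image("wrist")[0]
print(read_state()["joints"])
cv2.imwrite("pics/sw1.png",np.hstack([cv2.resize(a,(400,300)),cv2.resize(b,(400,300))])[:,:,::-1])
E
```

```text
[ 0.01996169  0.65604535 -0.99378668  1.58007354  0.57297564  1.22821466
  0.57413944]
```

View pics/sw1.png

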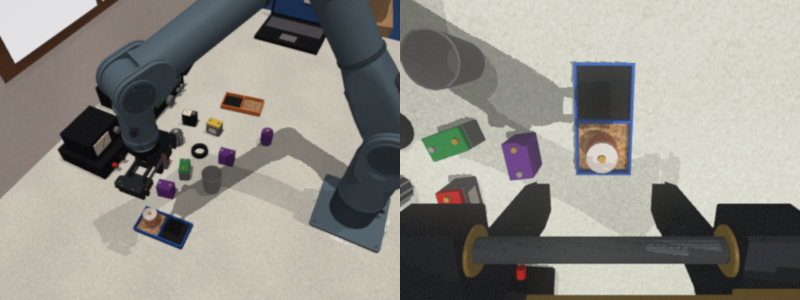

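The coil stands upright in the blue cork half, at composite pixel (603,155). Green is next.

```bash
python3 - <<'E'
from h import *
pick((558.5,112.8),23.4,36)
place((476.5,324.5),4.8,36)
b=get_image("wrist")[0]
pick((667,-117),-79.6,36)
a=get_image("side")[0]
cv2.imwrite("pics/sw2.png",np.hstack([cv2.resize(a,(400,300)),cv2.resize(b,(400,300))])[:,:,::-1])
E
```

```text
down False
grip mm 35.681078242585315 N 24.994600522331893
lifted 35.66607590128272 24.99654543818906 [ 0.28617156  0.34819617 -3.90837438] t 14.875
touch True [476.59033104 324.43465875  36.19265433] 35.800687669470584
t 18.6083
down False
grip mm 35.539913127609985 N 24.999924721196294
lifted 35.779479729901816 25.000027609057724 [ 0.14974952  0.55633883 -2.8119795 ] t 23.55
```

View pics/sw2.png

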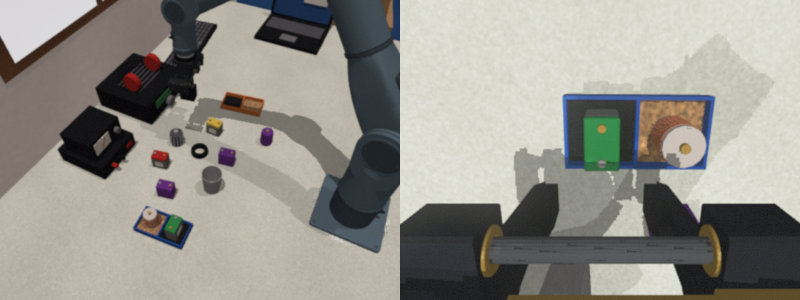

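The blue kit is done: green is at composite pixel (602,140) and the coil at (685,148). The meter is in the gripper, so the orange kit comes next.

```bash
python3 - <<'E'
from h import *
place((478.1,-311.2),-80.9,36)
pick((557,-117.2),-89.3,36)
place((559.1,-298.2),-80.9,36)
goto([330,-600,240],quat(-80.9))
p,d=get_image("top");a=get_image("side")[0];np.save("pics/top3.npy",d)
cv2.imwrite("pics/top3.png",p[:,:,::-1])
cv2.imwrite("pics/fin.png",np.hstack([cv2.resize(a,(400,300)),cv2.resize(p,(400,300))])[:,:,::-1])
P0,P=cloud("top",np.load("pics/top0.npy")),cloud("top",d)
def m(P,c,lo,r=42):
    k=(np.hypot(P[...,0]-c[0],P[...,1]-c[1])<r)&(P[...,2]>lo)&(P[...,2]<100)&(np.hypot(*c)>0);return P[k]
for n,c in[("coil",(558,331)),("green",(476,324)),("meter",(478,-311)),("yellow",(559,-298))]:
    q=m(P,c,55);print(n,len(q),np.median(q[:,2]) if len(q) else 0,rect(q[:,:2]) if len(q) else 0)
for n,c,lo in[("red",(659,114),50),("dummy",(660,-4),50),("cup",(448,122),78),("tape",(557,-5),12),("p1",(575,213),50),("p2",(451,-4),50),("pc",(357,-159),50)]:
    print(n,*[rect(m(x,c,lo)[:,:2]) for x in(P0,P) if len(m(x,c,lo))])
E
```

```text
touch True [ 478.04325829 -311.17873403   36.14364647] 35.904463401354214
t 27.475
down False
grip mm 35.783868214381926 N 24.967900752089918
lifted 36.074640084236094 24.96952213346958 [-0.20627961 -0.09482499 -3.88831211] t 31.4667
touch True [ 559.03893715 -298.20143859   36.1658384 ] 35.917570609605164
t 35.0417
coil 362 65.94693425442551 [557.3 328.8  42.8  43.9   0.7]
green 474 63.824581497823274 [476.5 323.4  36.4  56.7   5.4]
meter 475 64.81793598003901 [ 478.1 -312.    36.9   55.9  -81.8]
yellow 448 64.4748502456215 [ 559.1 -298.8   37.2   56.4  -81.5]
red [658.9 114.2  36.1  56.8 -79.1] [658.7 114.2  36.2  56.7 -79.2]
dummy [660.1  -3.6  49.6  50.9 -25.9] [661.6  -4.6  49.3  50.5  55.4]
cup [448.1 121.7  66.5  68.5 -89.4] [447.9 121.6  67.5  68.5 -44.9]
tape [559.6   1.3  61.9  62.2 -45. ] [559.8   1.   62.2  62.2  69.4]
p1 [575.1 212.7  36.6  56.8 -77.4] [575.5 212.8  36.8  56.8 -78. ]
p2 [451.1  -4.   35.9  56.2 -80.8] [451.   -3.9  35.8  55.8 -80.9]
pc [ 356.8 -158.7   42.3   43.7   43. ] [ 356.7 -158.8   42.9   43.2   88.7]
```

View pics/fin.png

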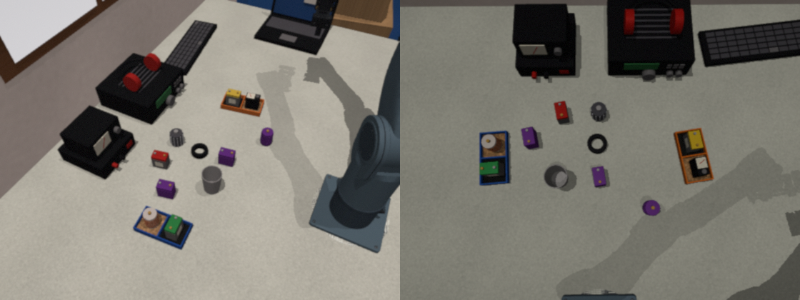

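All four stand flat, with tops about 6 mm above their table heights. Blue holds the coil (488,142) and green (488,170); orange holds yellow (693,140) and the meter (699,167). Everything else is where it was, so I'm handing the job in.

```bash
python3 -c "
from workcell import *
print(finish_job())"
```

```text
the job is handed in; nothing more can be done
None
```

Both kits are made up and handed in after about 37 s: coil and green battery stand in the blue tray, meter and yellow battery in the orange tray, and the final camera check showed all four flat on their linings and everything else still in place.

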